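# Right the toppled carton and plug the valve

### The arm

A 6-joint arm with a two-finger parallel gripper is mounted at the origin on the work surface. World frame = base frame: x ahead of the robot, y to its left, z up, the work surface at z = 0. Lengths are in m, angles in rad, forces in N, time in s.
With the tool pointing down it reaches from about 0.275 to 0.85 m from the base axis. Payload 5.2 kg.
Tool frame: the origin (TCP) lies at the very end of the fingers, on their centre line; the grasp point (between the pads) lies 19 mm behind it; z points along the fingers, y is the line along which they close (so a half turn about z gives the same grasp; the last joint's range is limited). The gripper opens to 85 mm and grips with 20 to 120 N. Pads are 22 mm wide; open, the fingers measure 114 mm over their backs; the gripper's body (76 mm by 85 mm) begins 54 mm behind the grasp point. The pads swing forward as they close: fully open they stand 13 mm farther back than shut.
Start: joints at [0.977, 0.259, 1.535, -0, 1.348, -0.203], TCP at [0.209, 0.509, 0.231] pointing down, gripper open.
Joint ranges: [-3.14, 3.14], [-0.91, 2.08], [0.19, 2.58], [-1.22, 4.36], [0.22, 2.71], [-3.12, 3.12]. Speed limits (rad/s): [2.57, 2.57, 3.14, 3.14, 3.14, 3.14].

### API

Orientations are given as [roll, pitch, yaw] about the fixed x, y, z axes, in that order (R = Rz(yaw) Ry(pitch) Rx(roll)).
In Python, from rig import ctrl, viewer gives the robot as it stands.
- The arm moves only by the tool send_rows, never from a script. Its argument "deltas" is a list of rows, each an object of numbers: "dx", "dy", "dz": the shift along the tool's x, y, z in units of 0.15 m (1.0 is 0.15 m); "rx", "ry", "rz": the turn, a rotation vector about the tool's x, y, z in units of 30 degrees (1.0 is 30 degrees). A call has 1 to 20 rows; each row is the pose to reach, as a shift and turn from the pose commanded when the call began, along the tool's axes at that moment; what a row does not reach only later rows make up. A row lasts 1/12 s, in which the tool goes at most 41.7 mm and 7.16 degrees, less where a joint would pass 70% of its speed; a pose out of reach is approached as far as the arm can. A call with a number of a shift or a turn outside -1 to 1 is refused whole. A call with a gripper value outside its range is refused whole. "grip" is the closure, from 0 (fully open) to 1 (shut), set as the call begins (left out, the last holds). The fingers move at their own pace and stop on an object; "newtons" is the grip in N (left out, the last holds). Time passes only in rows, so rows that repeat a pose let the fingers close. It gives the time, the measured TCP pose, the force, the opening and the grip force at its end, in the units of the state.
- ctrl.get_obs(): the state, without advancing time (a new reading comes with each control period).
- viewer.grab_frame(name): name is "scene" or "top" or "wrist"; returns a dict with "color" (480x640x3 uint8, red, green, blue), "fx", "fy", "cx", "cy" (pixels), "position" and "orientation" of the camera in the world. Camera axes: x right, y down, z forward; pixel columns grow to the right and rows downward; lengths in m; the calibration is good to about 2 mm. A picture is of the moment at which its call begins. There is no depth.
- ctrl.finish_job(): hands the job in; it is judged then, once.
The state is a dict: "clock": time; "joint_pos": joint angles; "joint_velocities": joint speeds; "tau": joint torques, N m; "position": TCP position; "ee_rot": TCP orientation; "ft_force": force on the tool from outside, world axes, zero at the start; "wrist_torque": the same for the moment, N m; "finger_gap": finger opening in m; "finger_force": force on a finger pad.
Only numpy, scipy, OpenCV 4.12 (cv2) and the standard library are available. Lean on these libraries where they do the work, as an engineer would, in place of code of your own. Each camera call takes 0.05 s, during which the arm holds its last target. There are 200 camera calls.

### The job

The blue carton has toppled over onto the valve. Tip it back up so that it stands upright on its thin edge on the blue tray, close against the low fence and square with it; then take the orange plug from its foam pocket and set it into the valve's open neck, lowering it in rather than dropping it, until its flange sits flush all round on the rim. Leave the grey plug, the black can and the steel nut where they are, and the carton standing.

Things in the scene. Friction and masses are not known exactly. Their poses are not given: they have to be found in the camera images.
- tray: Blue metal tray fixed to the table, 240 (x) x 180 (y) x 12 mm thick; origin at the centre of its underside, z up, +x roughly to the robot's right. At its -x end stands a fence along y, 6 mm thick, 66 mm high, inner face at x = -87 mm. The valve stands at x = +35 mm, y = 0: black round body 68 mm wide up to z = 48 mm, with low brass stubs to x = 100 and y = +-60 mm, then the steel neck.
- port (a point): Centre of the open mouth of the valve's steel neck, at rim level, 92 mm above the table. The neck is 52 mm in outer diameter, its vertical round bore 38 mm in diameter and 41 mm deep. Axes as the tray's.
- stand (a point): The point on the tray's upper face (12 mm above the table) over which the carton's origin lies when it stands in its place: 17 mm from the fence's inner face, midway along it; axes as the tray's.
- carton: Blue carton, 34 (x) x 150 (y) x 165 mm (z), 0.2-0.45 kg; origin at the centre of the thin 34 x 150 face it must stand on, z to the other thin face, axes as the tray's when standing. It starts tilted about 36 deg to the tray's +x, foot by the fence, wide face on the neck's rim; its top edge is 144 mm high, 14 mm past the port. Pushed there level to the fence, it pivots up; the fence stops its foot.
- orange_plug: Orange plastic tapered plug, 66 mm tall, 50 g; fits the neck. Origin at the centre of its narrow lower end, z up its axis. Tapered stem 28 mm long, diameter 24 mm at the bottom, 35 mm at the top; then a flange 46 mm wide, 6 mm thick; then a round grip 24 mm wide, 32 mm tall. It starts upright in its foam pocket, flange on the foam, origin 8 mm above the table.
- orange_plug_seat (a point): Point on the orange plug's axis at the underside of its flange, 28 mm above its origin; it coincides with the port point when the plug is fully home.
- pocket_orange: White foam block 70 x 70 x 36 mm holding the orange plug, fixed to the table; origin at the centre of its underside; 38 mm hole in its middle.
- pocket_grey: The same kind of white foam block, with a 25 mm hole, holding the grey plug; fixed.
- grey_plug: Smaller grey plug, 66 mm tall, flange 32 mm, grip 18 mm in diameter; origin at its narrow lower end. It would fall through the neck. To be left alone.
- can: Black round can with a pale lid, 80 mm in diameter, 60 mm tall; origin at the centre of its underside. To be left alone.
- nut: Steel ring nut, 56 mm in diameter, 22 mm tall, lying flat; origin at the centre of its underside. To be left alone.
There are look-alikes about, which are no part of the job. There is more than one size of the orange_plug; the job needs the largest.

How it is judged:
On the way, in this order (a step that is already met when the one before it is completed fails the run):
1. the carton stands upright on its thin edge in its place by the fence, at rest and let go (angle between carton's own z axis and vertical below 0.08 rad and x of carton in the frame of tray between -0.085 and -0.05 m and y of carton in the frame of tray between -0.03 and 0.03 m and z of carton in the frame of tray below 0.017 m and angle between the x axis of carton and the x axis of tray, either way round below 0.2 rad and linear speed of carton below 0.02 m/s and contact force between carton and the arm below 0.1 N and contact force between carton and the fingers below 0.1 N), for 0.2 s.
2. the orange plug, still held by the gripper, has its stem at least 8 mm down the neck (horizontal distance between orange_plug and port below 0.01 m and z of orange_plug in the frame of port below -0.008 m and contact force between orange_plug and the fingers above 0.5 N), for 0.1 s.
At the end, for the whole second after the job is handed in: Orange plug in the neck, flange on the rim (within 3 mm of height and 4 mm of centre, tilt under 0.08 rad); carton on its thin edge (tilt under 0.08 rad), centre within 30 mm of the fence middle, square within 0.2 rad, gap to fence under 20 mm; all at rest; bystanders within 20 mm (horizontal distance between orange_plug_seat and port below 0.004 m and z of orange_plug_seat in the frame of port between -0.003 and 0.003 m and angle between each of orange_plug, carton's own z axis and vertical below 0.08 rad and x of carton in the frame of tray between -0.085 and -0.05 m and y of carton in the frame of tray between -0.03 and 0.03 m and z of carton in the frame of tray below 0.017 m and angle between the x axis of carton and the x axis of tray, either way round below 0.2 rad and linear speed of each of orange_plug, carton below 0.01 m/s and distance of each of grey_plug, can, nut from where it was at the start of the episode below 0.02 m); the robot touches nothing.
It fails at once if the grey plug is moved by more than 20 mm (distance of grey_plug from where it was at the start of the episode above 0.02 m).
It fails at once if the can is moved by more than 20 mm (distance of can from where it was at the start of the episode above 0.02 m).
It fails at once if the nut is moved by more than 20 mm (distance of nut from where it was at the start of the episode above 0.02 m).
It also fails if it takes over 64 s, if anything falls off the work surface, if the arm or the gripper's body presses on something with over 40 N, if the wrist force passes 120 N, or if a joint passes its speed limit or range.

## Working session

There is one attempt and no reset: what is moved stays moved. The work goes in short steps, Python scripts to look and compute and a tool call to move; the robot and the scene stay as the last step left them, time stands still between calls to the robot, and variables do not carry over. Pictures are saved under pics/ and viewed, at most 10 in all, crops included, and the job is handed in when it is done.

Besides the shell and the picture viewer there is one more tool, called after "Call:" in YAML: its name, and indented under it one key for each argument. send_rows: Moves the arm, as the interface text tells. Its arguments: {"type":"object","properties":{"deltas":{"type":"array"},"grip":{"type":"number"},"newtons":{"type":"number"}},"required":["deltas"]}

```bash
mkdir -p pics; ls; cat > h.py <<'E'
import numpy as np, cv2
from scipy.spatial.transform import Rotation as R
from rig import ctrl, viewer
def Rm(o):
    o=np.array(o,float)
    if o.shape==(3,3): return o
    return (R.from_euler('xyz',o) if o.size==3 else R.from_quat(o)).as_matrix()
def grab(n,f=None):
    d=viewer.grab_frame(n)
    if f: cv2.imwrite(f'pics/{f}.png',d['color'][:,:,::-1])
    return d
def ray(d,u,v):
    r=Rm(d['orientation'])@np.array([(u-d['cx'])/d['fx'],(v-d['cy'])/d['fy'],1]); return np.array(d['position']),r
def onz(d,u,v,z):
    p,r=ray(d,u,v); return p+r*(z-p[2])/r[2]
def proj(d,P):
    q=Rm(d['orientation']).T@(np.array(P)-d['position']); return d['fx']*q[0]/q[2]+d['cx'],d['fy']*q[1]/q[2]+d['cy']
def st():
    s=ctrl.get_obs()
    for k in('clock','position','ee_rot','ft_force','finger_gap','finger_force','joint_pos'): print(k,np.round(s[k],4))
E
python3 - <<'E'
from h import *
for n in('scene','top'):
    d=grab(n,n); print(n,d['position'],d['orientation'],d['fx'],d['cx'],d['cy'])
st()
E
```

```text
pics
scene [1.17259518 0.02500075 0.50304904] [-2.19868074e+00 -1.44210670e-03  1.62891534e+00] 439.26506928554653 322.890838429965 237.31777416176902
top [0.48998511 0.02377492 1.04189282] [-3.04681196 -0.00768624 -1.56678321] 494.83936511842165 323.58468609678346 237.87468714467084
clock 0.1
position [0.2092 0.5081 0.2305]
ee_rot [-3.1399e+00 -3.0000e-04  2.7508e+00]
ft_force [ 0.5845  0.042  -0.4016]
finger_gap 0.0853
finger_force 0.0
joint_pos [ 0.9772  0.2593  1.536  -0.      1.348  -0.2028]
```

View pics/scene.png

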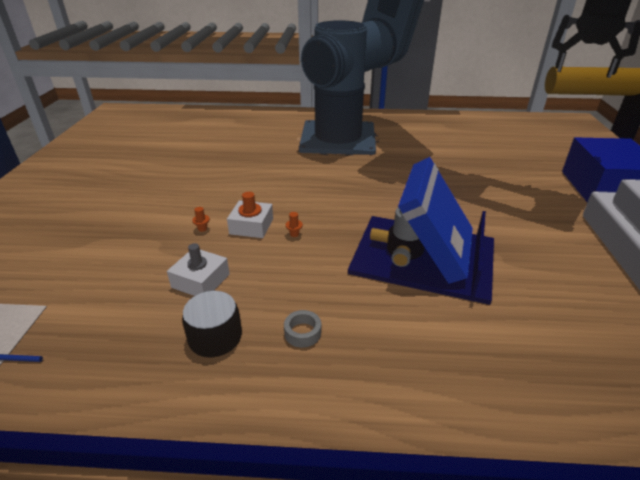

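View pics/top.png

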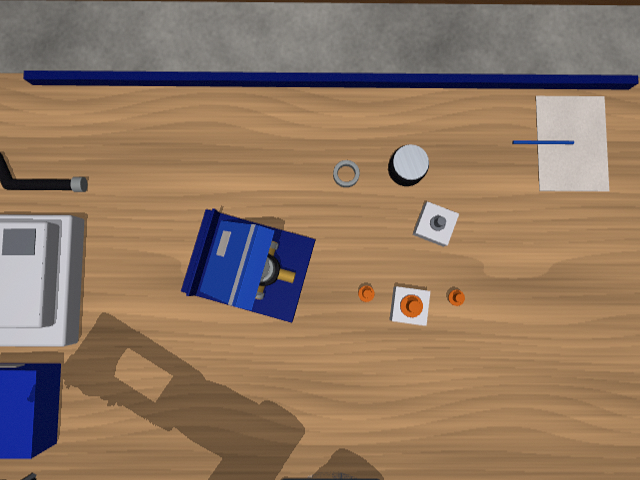

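Orange candidates in the top view: (366,293) and (456,297) are small and stand on the table. The one at (411,306) is larger and sits in a foam block, so it fits the description. The tray is at about (250,265), the carton leans to the image right, and the nut (346,173), can (408,165) and grey plug (438,222) are out of the way. Next I'll confirm in an enlarged crop and measure.

```bash
cat > m.py <<'E'
from h import *
d=grab('top'); im=d['color']; hsv=cv2.cvtColor(im,cv2.COLOR_RGB2HSV)
c=cv2.resize(im[195:345,170:470],None,fx=2.66,fy=2.66,interpolation=cv2.INTER_CUBIC); cv2.imwrite('pics/crop1.png',c[:,:,::-1])
# blue blob = tray + carton + fence
m=cv2.inRange(hsv,(110,120,30),(130,255,255)); m[:195]=0;m[345:]=0;m[:,:170]=0;m[:,330:]=0
cs=max(cv2.findContours(m,0,2)[0],key=cv2.contourArea)
print('blue poly',cv2.approxPolyDP(cv2.convexHull(cs),3,True)[:,0].tolist())
o=cv2.inRange(hsv,(3,150,80),(18,255,255))
for n,zz,(u0,v0) in(('L',.042,(411,306)),('a',.03,(366,293)),('b',.03,(456,297))):
    mm=np.zeros_like(o); mm[v0-25:v0+25,u0-20:u0+20]=o[v0-25:v0+25,u0-20:u0+20]
    k=max(cv2.findContours(mm,0,2)[0],key=cv2.contourArea); e=cv2.minEnclosingCircle(k); print(n,e,onz(d,*e[0],zz),'mm diam',2*e[1]/494.8*(1.04-zz)*1000)
# foam block
w=cv2.inRange(hsv,(0,0,150),(180,70,255))
mm=np.zeros_like(w); mm[275:335,385:440]=w[275:335,385:440]|o[275:335,385:440]
k=max(cv2.findContours(mm,0,2)[0],key=cv2.contourArea); r=cv2.minAreaRect(k); print('foam',r, onz(d,*r[0],.036))
for p in cv2.boxPoints(r): print(p,onz(d,*p,.036))
E
python3 m.py
```

```text
blue poly [[205, 210], [214, 209], [314, 239], [291, 321], [187, 295], [181, 290]]
L ((411.1875, 305.625), 11.188298225402832) [ 0.44935856 -0.15985002  0.042     ] mm diam 45.13307044847222
a ((365.9259338378906, 293.1851806640625), 8.40881061553955) [ 0.47362058 -0.07018986  0.03      ] mm diam 34.32861245632557
b ((456.0572509765625, 297.3168029785156), 8.383822441101074) [ 0.46597616 -0.25370935  0.03      ] mm diam 34.22659929471335
foam ((410.8385009765625, 305.7923583984375), (34.853759765625, 36.09410858154297), 7.125016689300537) [ 0.44877719 -0.16024222  0.036     ]
[391.30774 321.5385 ] [ 0.41721937 -0.12049798  0.036     ]
[395.78467 285.72314] [ 0.48897715 -0.13021848  0.036     ]
[430.36926 290.0462 ] [ 0.48054339 -0.20024895  0.036     ]
[425.89233 325.86157] [ 0.40886391 -0.19005184  0.036     ]
```

View pics/crop1.png

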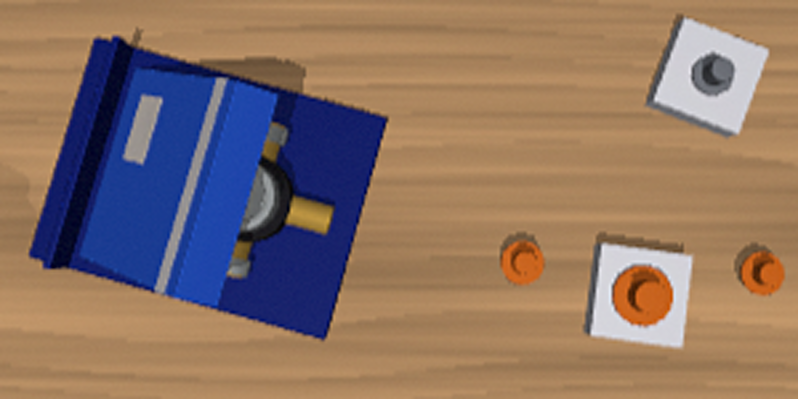

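The crop confirms that the large plug, at (411,306), has a 45 mm flange and sits in the foam block. The two look-alikes have 34 mm flanges. The carton leans on the neck, with its top edge towards the tray's +x.

```bash
cat > t.py <<'E'
from h import *
d=grab('top')
a=onz(d,314.5,239,.012);b=onz(d,291.5,321,.012)
print('edge len',np.linalg.norm(a-b))
yh=(a-b)/np.linalg.norm(a-b); xh=np.array([yh[1],-yh[0],0])
C=(a+b)/2-.12*xh; C[2]=0
yaw=np.arctan2(xh[1],xh[0]); print('C',C,'xh',xh,'yaw',yaw)
T=lambda x,y,z:C+xh*x+yh*y+np.array([0,0,z])
for n,p in (('port',T(.035,0,.092)),('carton edge mid',T(.049,0,.144)),('stub',T(.1,0,.03)),('fence +',T(-.093,.09,.078)),('fence -',T(-.093,-.09,.078)),('c-',T(-.12,-.09,.012)),('edge +75',T(.049,.075,.144)),('edge -75',T(.049,-.075,.144))): print(n,p.round(4),'top px',np.round(proj(d,p),1))
s=grab('scene')
for n,p in (('c++',T(.12,.09,.012)),('c+-',T(.12,-.09,.012)),('c-+',T(-.12,.09,.012))): print(n,'scene px',np.round(proj(s,p),1))
# blue carton end edge in top view (bright blue)
h=cv2.cvtColor(d['color'],cv2.COLOR_RGB2HSV); m=cv2.inRange(h,(105,120,140),(130,255,255)); m[:195]=0;m[345:]=0;m[:,:170]=0;m[:,330:]=0
k=max(cv2.findContours(m,0,2)[0],key=cv2.contourArea); print(cv2.approxPolyDP(cv2.convexHull(k),2,True)[:,0].tolist())
E
python3 t.py
```

```text
edge len 0.1758184555568295
C [0.53229067 0.17415225 0.        ] xh [-0.26349556 -0.96466061  0.        ] yaw -1.837440361277728
port [0.5231 0.1404 0.092 ] top px [259.  267.3]
carton edge mid [0.5194 0.1269 0.144 ] top px [262.9 268.4]
stub [0.5059 0.0777 0.03  ] top px [293.3 276.9]
fence + [0.6436 0.2402 0.078 ] top px [210.  205.9]
fence - [0.47   0.2876 0.078 ] top px [183.1 294.8]
c- [0.4771 0.3136 0.012 ] top px [179.4 290.6]
edge +75 [0.5917 0.1071 0.144 ] top px [274.3 228.7]
edge -75 [0.447  0.1466 0.144 ] top px [251.2 308.7]
c++ scene px [347.7 268.9]
c+- scene px [371.9 215.1]
c-+ scene px [492.8 300.1]
[[250, 224], [228, 301], [201, 291], [220, 223], [227, 221]]
```

Call:
send_rows:
  deltas:
    - {"dx": -0.97,"dy": -0.61,"rz": 0.92}
    - {"dx": -0.97,"dy": -0.61,"rz": 0.92}
    - {"dx": -0.97,"dy": -0.61,"rz": 0.92}
    - {"dx": -0.97,"dy": -0.61,"rz": 0.92}
    - {"dx": -0.97,"dy": -0.61,"rz": 0.92}
    - {"dx": -0.97,"dy": -0.61,"rz": 0.92}
  grip: 0

```text
validation failed for argument at $.de...
```

```bash
cat >> h.py <<'E'
C=np.array([.5323,.1742,0]); xh=np.array([-.2635,-.9647,0]); yh=np.array([.9647,-.2635,0])
def T(x,y,z): return C+xh*x+yh*y+np.array([0,0,z])
def go(P,yaw):
    s=ctrl.get_obs(); M=Rm(s['ee_rot']); d=M.T@(np.array(P)-s['position'])/.15
    rv=R.from_matrix(M.T@(R.from_euler('xyz',[np.pi,0,yaw])).as_matrix()).as_rotvec()/np.radians(30)
    print('t',round(float(s['clock']),2),'shift',d.round(3),'rot',rv.round(3),'F',np.round(s['ft_force'],2),'gap',s['finger_gap'])
E
python3 -c "
from h import *
st(); go(T(.09,0,.23),1.304)"
```

```text
clock 0.25
position [0.2094 0.5083 0.2309]
ee_rot [-3.1407e+00 -1.0000e-04  2.7508e+00]
ft_force [0.6145 0.084  0.4858]
finger_gap 0.0853
finger_force 0.0
joint_pos [ 0.9772  0.259   1.5355 -0.      1.348  -0.2028]
t 0.25 shift [-2.913 -1.835  0.007] rot [-2.000e-03  1.000e-03  2.763e+00] F [0.61 0.08 0.49] gap 0.085311494187538
```

Call:
send_rows:
  deltas:
    - {"dx": -0.97,"dy": -0.61,"dz": 0,"rx": 0,"ry": 0,"rz": 0.92}
    - {"dx": -0.97,"dy": -0.61,"dz": 0,"rx": 0,"ry": 0,"rz": 0.92}
    - {"dx": -0.97,"dy": -0.61,"dz": 0,"rx": 0,"ry": 0,"rz": 0.92}
    - {"dx": -0.97,"dy": -0.61,"dz": 0,"rx": 0,"ry": 0,"rz": 0.92}
    - {"dx": -0.97,"dy": -0.61,"dz": 0,"rx": 0,"ry": 0,"rz": 0.92}
    - {"dx": -0.97,"dy": -0.61,"dz": 0,"rx": 0,"ry": 0,"rz": 0.92}
  grip: 0

```text
clock: 0.75
position: [0.3106, 0.3667, 0.2314]
ee_rot: [3.142, 0.0, 2.265]
ft_force: [0.1, 1.1, 0.1]
finger_gap: 0.0852
finger_force: 0.0
```

```bash
python3 -c "
from h import *
st(); go(T(.09,0,.23),1.304)"
```

```text
clock 0.75
position [0.3106 0.3667 0.2314]
ee_rot [3.1415e+00 3.0000e-04 2.2652e+00]
ft_force [0.0855 1.1215 0.0832]
finger_gap 0.0852
finger_force 0.0
joint_pos [ 6.3570e-01  1.3280e-01  1.6933e+00 -3.0000e-04  1.3154e+00 -5.8600e-02]
t 0.75 shift [-2.276 -0.178  0.01 ] rot [0.    0.    1.836] F [0.09 1.12 0.08] gap 0.0852012338387885
```

Call:
send_rows:
  deltas:
    - {"dx": -1,"dy": -0.08,"dz": 0,"rx": 0,"ry": 0,"rz": 0.92}
    - {"dx": -1,"dy": -0.08,"dz": 0,"rx": 0,"ry": 0,"rz": 0.92}
    - {"dx": -1,"dy": -0.08,"dz": 0,"rx": 0,"ry": 0,"rz": 0.92}
    - {"dx": -1,"dy": -0.08,"dz": 0,"rx": 0,"ry": 0,"rz": 0.92}
    - {"dx": -1,"dy": -0.08,"dz": 0,"rx": 0,"ry": 0,"rz": 0.92}
    - {"dx": -1,"dy": -0.08,"dz": 0,"rx": 0,"ry": 0,"rz": 0.92}

```text
clock: 1.25
position: [0.3966, 0.2463, 0.2312]
ee_rot: [-3.141, -0.001, 1.788]
ft_force: [-0.3, -0.3, -0.5]
finger_gap: 0.0853
finger_force: 0.0
```

```bash
python3 -c "
from h import *
go(T(.09,0,.23),1.304)"
```

```text
t 1.25 shift [-1.195  0.501  0.007] rot [-0.001 -0.001  0.924] F [-0.28 -0.27 -0.52] gap 0.08533751729951197
```

Call:
send_rows:
  deltas:
    - {"dx": -1,"dy": 0.5,"dz": 0,"rx": 0,"ry": 0,"rz": 0.92}
    - {"dx": -1,"dy": 0.5,"dz": 0,"rx": 0,"ry": 0,"rz": 0.92}
    - {"dx": -1,"dy": 0.5,"dz": 0,"rx": 0,"ry": 0,"rz": 0.92}
    - {"dx": -1,"dy": 0.5,"dz": 0,"rx": 0,"ry": 0,"rz": 0.92}
    - {"dx": -1,"dy": 0.5,"dz": 0,"rx": 0,"ry": 0,"rz": 0.92}
    - {"dx": -1,"dy": 0.5,"dz": 0,"rx": 0,"ry": 0,"rz": 0.92}

```text
clock: 1.75
position: [0.5025, 0.116, 0.2308]
ee_rot: [-3.14, -0.001, 1.307]
ft_force: [-0.3, 0.2, -0.2]
finger_gap: 0.0852
finger_force: 0.0
```

```bash
python3 -c "
from h import *
go(T(.10,0,.115),1.304)
d=grab('top')
h=cv2.cvtColor(d['color'],cv2.COLOR_RGB2HSV)
"
```

```text
t 1.75 shift [-0.241  0.09   0.772] rot [-0.002 -0.001  0.005] F [-0.28  0.24 -0.23] gap 0.08516394877761559
```

Call:
send_rows:
  deltas:
    - {"dx": -0.24,"dy": 0.09,"dz": 0,"rx": 0,"ry": 0,"rz": 0}
    - {"dx": -0.24,"dy": 0.09,"dz": 0,"rx": 0,"ry": 0,"rz": 0}
    - {"dx": -0.24,"dy": 0.09,"dz": 0.25,"rx": 0,"ry": 0,"rz": 0}
    - {"dx": -0.24,"dy": 0.09,"dz": 0.5,"rx": 0,"ry": 0,"rz": 0}
    - {"dx": -0.24,"dy": 0.09,"dz": 0.7,"rx": 0,"ry": 0,"rz": 0}
    - {"dx": -0.24,"dy": 0.09,"dz": 0.77,"rx": 0,"ry": 0,"rz": 0}
    - {"dx": -0.24,"dy": 0.09,"dz": 0.77,"rx": 0,"ry": 0,"rz": 0}

```text
clock: 2.38
position: [0.5025, 0.0793, 0.1134]
ee_rot: [-3.135, 0.001, 1.309]
ft_force: [0.4, 0.8, 0.1]
finger_gap: 0.0855
finger_force: 0.0
```

```bash
python3 -c "
from h import *
go(T(.06,0,.115),1.304)
grab('scene','s2')
"
```

```text
t 2.38 shift [ 0.262  0.026 -0.011] rot [-0.012  0.002  0.01 ] F [0.36 0.79 0.06] gap 0.08546203801655387
```

View pics/s2.png

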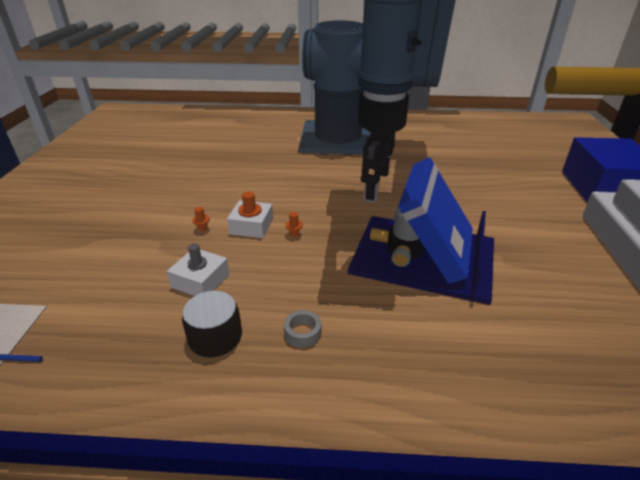

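The open fingers at about (370,195) are clear of the carton, in line with its raised edge. Starting the push.

Call:
send_rows:
  deltas:
    - {"dx": 0.06,"dy": 0.02,"dz": 0,"rx": 0,"ry": 0,"rz": 0}
    - {"dx": 0.12,"dy": 0.02,"dz": 0,"rx": 0,"ry": 0,"rz": 0}
    - {"dx": 0.18,"dy": 0.02,"dz": 0,"rx": 0,"ry": 0,"rz": 0}
    - {"dx": 0.22,"dy": 0.02,"dz": 0,"rx": 0,"ry": 0,"rz": 0}
    - {"dx": 0.25,"dy": 0.02,"dz": 0,"rx": 0,"ry": 0,"rz": 0}
    - {"dx": 0.28,"dy": 0.02,"dz": 0,"rx": 0,"ry": 0,"rz": 0}
    - {"dx": 0.31,"dy": 0.02,"dz": 0,"rx": 0,"ry": 0,"rz": 0}
    - {"dx": 0.34,"dy": 0.02,"dz": 0,"rx": 0,"ry": 0,"rz": 0}
    - {"dx": 0.37,"dy": 0.02,"dz": 0,"rx": 0,"ry": 0,"rz": 0}
    - {"dx": 0.4,"dy": 0.02,"dz": 0,"rx": 0,"ry": 0,"rz": 0}

```text
clock: 3.27
position: [0.5242, 0.1347, 0.1158]
ee_rot: [-3.141, -0.0, 1.305]
ft_force: [-1.1, -1.2, 0.6]
finger_gap: 0.0851
finger_force: 0.5
```

```bash
python3 -c "
from h import *
go(T(.0,0,.115),1.304); s=ctrl.get_obs(); print('tray x,y of tool', (s['position']-C)@xh,(s['position']-C)@yh)
"
```

```text
t 3.27 shift [ 0.268 -0.017  0.005] rot [-0.    -0.     0.003] F [-1.1  -1.18  0.64] gap 0.08512961201516676
tray x,y of tool 0.04027108434298829 0.002570314958561859
```

Call:
send_rows:
  deltas:
    - {"dx": 0.03,"dy": -0.01,"dz": 0,"rx": 0,"ry": 0,"rz": 0}
    - {"dx": 0.06,"dy": -0.01,"dz": 0,"rx": 0,"ry": 0,"rz": 0}
    - {"dx": 0.09,"dy": -0.01,"dz": 0,"rx": 0,"ry": 0,"rz": 0}
    - {"dx": 0.12,"dy": -0.01,"dz": -0.02,"rx": 0,"ry": 0,"rz": 0}
    - {"dx": 0.15,"dy": -0.01,"dz": -0.03,"rx": 0,"ry": 0,"rz": 0}
    - {"dx": 0.18,"dy": -0.01,"dz": -0.04,"rx": 0,"ry": 0,"rz": 0}
    - {"dx": 0.21,"dy": -0.01,"dz": -0.05,"rx": 0,"ry": 0,"rz": 0}
    - {"dx": 0.24,"dy": -0.01,"dz": -0.06,"rx": 0,"ry": 0,"rz": 0}
    - {"dx": 0.27,"dy": -0.01,"dz": -0.06,"rx": 0,"ry": 0,"rz": 0}

```text
clock: 4.02
position: [0.5337, 0.1744, 0.1253]
ee_rot: [3.141, -0.0, 1.306]
ft_force: [0.5, 0.4, -0.1]
finger_gap: 0.0855
finger_force: 0.0
```

```bash
python3 -c "
from h import *
go(T(-.042,0,.125),1.304); s=ctrl.get_obs(); print('tray x,y of tool', (s['position']-C)@xh,(s['position']-C)@yh)
grab('scene','s3')
"
```

```text
t 4.02 shift [ 0.277 -0.008  0.002] rot [ 0.001 -0.001  0.003] F [ 0.46  0.41 -0.05] gap 0.08547696422556524
tray x,y of tool -0.000521570578324583 0.0012806632462204598
```

View pics/s3.png

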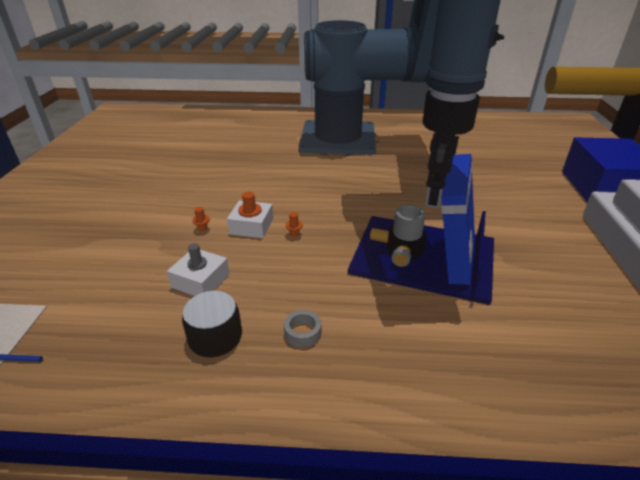

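The carton (px 447–475) is almost upright and moving off the fingers by itself. I'll follow gently to close it up against the fence.

Call:
send_rows:
  deltas:
    - {"dx": 0.02,"dy": -0.01,"dz": 0,"rx": 0,"ry": 0,"rz": 0}
    - {"dx": 0.05,"dy": -0.01,"dz": 0,"rx": 0,"ry": 0,"rz": 0}
    - {"dx": 0.08,"dy": -0.01,"dz": 0,"rx": 0,"ry": 0,"rz": 0}
    - {"dx": 0.11,"dy": -0.01,"dz": 0,"rx": 0,"ry": 0,"rz": 0}
    - {"dx": 0.14,"dy": -0.01,"dz": 0,"rx": 0,"ry": 0,"rz": 0}
    - {"dx": 0.17,"dy": -0.01,"dz": 0,"rx": 0,"ry": 0,"rz": 0}
    - {"dx": 0.2,"dy": -0.01,"dz": 0,"rx": 0,"ry": 0,"rz": 0}

```text
clock: 4.65
position: [0.5398, 0.2036, 0.1247]
ee_rot: [-3.141, 0.0, 1.306]
ft_force: [0.1, 0.1, -0.2]
finger_gap: 0.0853
finger_force: 0.0
```

```bash
python3 -c "
from h import *
go(T(-.042,0,.125),1.304); s=ctrl.get_obs(); print('tray x,y of tool', (s['position']-C)@xh,(s['position']-C)@yh)
d=grab('top'); e=grab('scene')
a=cv2.resize(d['color'][190:340,160:330],(400,353)); b=cv2.resize(e['color'][140:310,330:510],(400,353),interpolation=2)
cv2.imwrite('pics/s4.png',np.hstack([a,b])[:,:,::-1])
for y in(-.075,.075):
  for x in(-.087,-.053): print(x,y,np.round(proj(d,T(x,y,.177)),1),np.round(proj(e,T(x,y,.177)),1))
"
```

```text
t 4.65 shift [ 0.078  0.004 -0.002] rot [-0.     0.     0.003] F [ 0.09  0.1  -0.22] gap 0.08533157079319051
tray x,y of tool -0.030334514411312366 -0.0005316280248026696
-0.087 -0.075 [173.3 288.4] [496.9 158.9]
-0.053 -0.075 [192.1 293.7] [475.9 156. ]
-0.087 0.075 [198.4 206. ] [495.3 203.3]
-0.053 0.075 [216.9 211.2] [470.5 199.3]
```

View pics/s4.png

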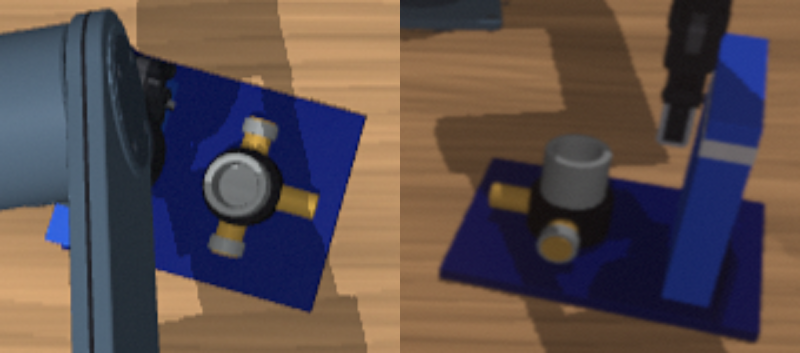

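The carton stands with its top corner at about (496,159), as predicted. I'll back off, lift, and check it with the arm clear.

Call:
send_rows:
  deltas:
    - {"dx": -0.1,"dy": 0,"dz": 0,"rx": 0,"ry": 0,"rz": 0}
    - {"dx": -0.3,"dy": 0,"dz": -0.1,"rx": 0,"ry": 0,"rz": 0}
    - {"dx": -0.6,"dy": 0,"dz": -0.35,"rx": 0,"ry": 0,"rz": 0}
    - {"dx": -0.8,"dy": 0.1,"dz": -0.6,"rx": 0,"ry": 0,"rz": 0}
    - {"dx": -1,"dy": 0,"dz": -0.7,"rx": 0,"ry": 0,"rz": 0}
    - {"dx": -1,"dy": -0.1,"dz": -0.7,"rx": 0,"ry": 0,"rz": 0}
    - {"dx": -1,"dy": -0.2,"dz": -0.7,"rx": 0,"ry": 0,"rz": 0}
    - {"dx": -1,"dy": -0.2,"dz": -0.7,"rx": 0,"ry": 0,"rz": 0}

```text
clock: 5.42
position: [0.469, 0.0652, 0.2308]
ee_rot: [3.141, 0.0, 1.304]
ft_force: [-1.2, -0.2, -0.0]
finger_gap: 0.085
finger_force: 0.0
```

```bash
python3 -c "
from h import *
go([.4494,-.1598,.23],1.304-.185)
d=grab('top'); e=grab('scene')
a=cv2.resize(d['color'][190:340,160:330],(400,353)); b=cv2.resize(e['color'][140:310,330:510],(400,353),interpolation=2)
cv2.imwrite('pics/s5.png',np.hstack([a,b])[:,:,::-1])
cv2.imwrite('pics/raw_top.png',d['color'][:,:,::-1]);cv2.imwrite('pics/raw_scene.png',e['color'][:,:,::-1])
w=grab('wrist'); cv2.imwrite('pics/raw_w.png',w['color'][:,:,::-1])
print(w['position'],w['orientation'],w['fx'])
for y in(-.075,.075):
  for x in(-.087,-.053):
    for z in(.012,.177): print(x,y,z,np.round(proj(d,T(x,y,z)),1),np.round(proj(e,T(x,y,z)),1))
g=cv2.inRange(cv2.cvtColor(d['color'],cv2.COLOR_RGB2HSV),(0,0,80),(180,60,255)); g[:240]=0;g[300:]=0;g[:,:235]=0;g[:,285:]=0
for k in cv2.findContours(g,0,2)[0]:
  if cv2.contourArea(k)>30:
    c,r=cv2.minEnclosingCircle(k); print('grey',c,r,cv2.contourArea(k),onz(d,*c,.092),'diam',2*r/d['fx']*.95)
"
```

```text
t 5.42 shift [-1.481  0.27   0.005] rot [0.001 0.    0.353] F [-1.24 -0.18 -0.03] gap 0.084951876980869
[0.4919189  0.13744921 0.37287767] [ 2.84302925e+00 -5.76499169e-04 -2.66832806e-01] 363.5533264322315
-0.087 -0.075 0.012 [196.8 287.9] [476.6 238.3]
-0.087 -0.075 0.177 [173.3 288.4] [496.9 158.9]
-0.053 -0.075 0.012 [212.6 292.3] [458.2 235. ]
-0.053 -0.075 0.177 [192.1 293.7] [475.9 156. ]
-0.087 0.075 0.012 [217.6 218.5] [471.9 289.5]
-0.087 0.075 0.177 [198.4 206. ] [495.3 203.3]
-0.053 0.075 0.012 [233.2 222.9] [450.7 285. ]
-0.053 0.075 0.177 [216.9 211.2] [470.5 199.3]
grey (260.5, 260.5) 10.606701850891113 89.0 [0.53615182 0.13766521 0.092     ] diam 0.040725809095382495
grey (270.1197204589844, 243.82394409179688) 7.216294765472412 66.0 [0.5683294  0.11968548 0.092     ] diam 0.027707900827809783
```

View pics/s5.png

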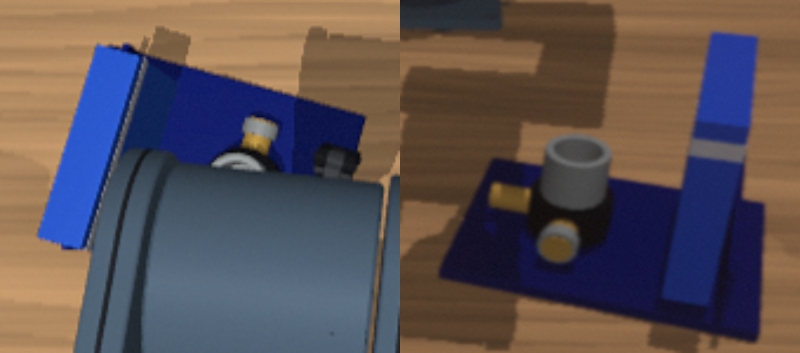

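The carton is upright and square, with its top at (176–221, 210–296) in the top view. Moving over the orange plug next.

Call:
send_rows:
  deltas:
    - {"dx": -0.3,"dy": 0.1,"dz": 0,"rx": 0,"ry": 0,"rz": 0}
    - {"dx": -0.6,"dy": 0.2,"dz": 0,"rx": 0,"ry": 0,"rz": 0}
    - {"dx": -0.8,"dy": 0.27,"dz": 0,"rx": 0,"ry": 0,"rz": 0}
    - {"dx": -1,"dy": 0.27,"dz": 0,"rx": 0,"ry": 0,"rz": 0}
    - {"dx": -1,"dy": 0.27,"dz": 0,"rx": 0,"ry": 0,"rz": 0}

```text
clock: 5.98
position: [0.4714, -0.0944, 0.229]
ee_rot: [-3.141, 0.003, 1.302]
ft_force: [-0.1, -0.0, 0.2]
finger_gap: 0.0855
finger_force: 0.0
```

Call:
send_rows:
  deltas:
    - {"dx": -0.25,"dy": 0,"dz": 0,"rx": 0,"ry": 0,"rz": 0}
    - {"dx": -0.48,"dy": 0,"dz": 0,"rx": 0,"ry": 0,"rz": 0}
    - {"dx": -0.48,"dy": 0,"dz": 0,"rx": 0,"ry": 0,"rz": 0}
    - {"dx": -0.48,"dy": 0,"dz": 0,"rx": 0,"ry": 0,"rz": 0}

```text
clock: 6.32
position: [0.4524, -0.1596, 0.2291]
ee_rot: [-3.14, -0.001, 1.303]
ft_force: [0.9, 0.6, -0.3]
finger_gap: 0.0856
finger_force: 0.0
```

```bash
cat > n.py <<'E'
from h import *
go([.4494,-.1598,.13],1.304)
d=grab('top','raw_top2'); e=grab('scene','raw_scene2')
def poly(im,lo,box):
    m=cv2.inRange(cv2.cvtColor(im,cv2.COLOR_RGB2HSV),lo,(130,255,255)); k=np.zeros_like(m); k[box[1]:box[3],box[0]:box[2]]=m[box[1]:box[3],box[0]:box[2]]
    c=max(cv2.findContours(k,0,2)[0],key=cv2.contourArea); return c
c=poly(d['color'],(105,120,130),(165,195,230,305)); r=cv2.minAreaRect(c); print('carton top',r,cv2.boxPoints(r).tolist())
P=[onz(d,*p,.177) for p in cv2.boxPoints(r)]; print(np.round(P,4).tolist()); print('centre',np.mean(P,0))
g=cv2.GaussianBlur(cv2.cvtColor(d['color'],cv2.COLOR_RGB2GRAY),(0,0),.7)[235:305,225:300]
g=cv2.resize(g,None,fx=4,fy=4,interpolation=cv2.INTER_CUBIC)
for c in cv2.HoughCircles(g,cv2.HOUGH_GRADIENT_ALT,1.5,10,param1=200,param2=.7,minRadius=30,maxRadius=80)[0]:
    u,v=225+(c[0]+.5)/4-.5,235+(c[1]+.5)/4-.5; print('circle',u,v,c[2]/4,onz(d,u,v,.092),'diam',2*c[2]/4/d['fx']*.95)
a=onz(d,314.5,239,.012)
m=cv2.inRange(cv2.cvtColor(d['color'],cv2.COLOR_RGB2HSV),(110,120,30),(130,255,255)); m[:195]=0;m[345:]=0;m[:,:170]=0;m[:,330:]=0
k=max(cv2.findContours(m,0,2)[0],key=cv2.contourArea); print(cv2.approxPolyDP(cv2.convexHull(k),2,True)[:,0].tolist())
a=cv2.resize(d['color'][190:340,160:330],(400,353),interpolation=2); b=cv2.resize(e['color'][140:310,330:510],(400,353),interpolation=2)
cv2.imwrite('pics/s6.png',np.hstack([a,b])[:,:,::-1])
E
python3 n.py
```

```text
t 6.32 shift [-0.007 -0.018  0.661] rot [-0.002 -0.001 -0.002] F [ 0.91  0.56 -0.29] gap 0.08560210117942796
carton top ((196.0382537841797, 251.73411560058594), (19.09713363647461, 86.67977142333984), 17.281497955322266) [[174.04591369628906, 290.28094482421875], [199.7955780029297, 207.51417541503906], [218.0305938720703, 213.18728637695312], [192.2809295654297, 295.95404052734375]]
[[0.4797, 0.2764, 0.177], [0.625, 0.2359, 0.177], [0.615, 0.2035, 0.177], [0.4701, 0.2446, 0.177]]
centre [0.54743812 0.24010793 0.177     ]
circle 259.125 268.0 13.435769 [0.52177407 0.14006539 0.092     ] diam 0.051588383
circle 259.125 268.0 10.001085 [0.52177407 0.14006539 0.092     ] diam 0.038400464
[[200, 209], [214, 209], [314, 239], [291, 321], [175, 290]]
```

View pics/s6.png

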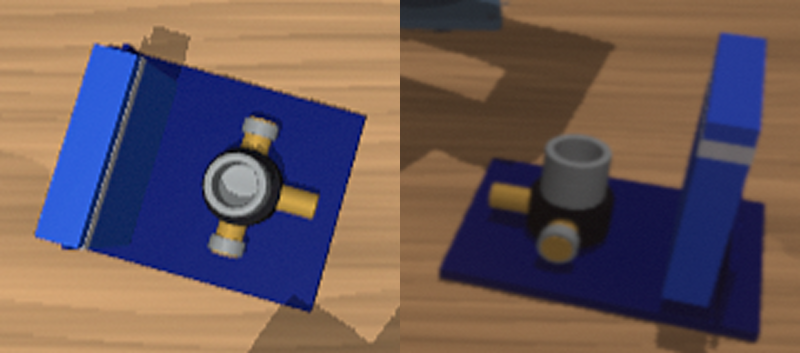

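The neck rim fits cleanly at (259.1,268.0) with diameters of 51.6/38.4 mm, so the port is at (0.5218,0.1401). The carton stands by the fence. I'll check its tilt numerically from the scene silhouette.

```bash
cat > k.py <<'E'
from h import *
def edges(f=None):
    e=viewer.grab_frame('scene'); im=cv2.cvtColor(e['color'],cv2.COLOR_RGB2HSV)
    return e,im
if __name__=='__main__':
    e,im=edges(); s=ctrl.get_obs(); print(s['clock'])
    for v in (165,180,190,205,215,225,240,255,265,275,282,286): print(v,' '.join(f'{a}' for a in im[v,440:504:1,2]))
E
python3 k.py
```

```text
6.4667
165 126 126 125 125 126 125 124 124 123 121 123 122 122 122 122 121 121 122 122 123 122 121 123 121 122 123 121 120 109 111 138 148 151 151 151 151 152 150 152 150 150 151 153 152 150 152 151 152 151 150 144 111 111 120 124 124 123 122 124 122 123 124 123 123
180 136 138 138 138 139 138 138 139 139 139 139 139 138 138 138 139 139 139 141 140 139 140 139 140 138 129 97 126 147 151 152 151 151 151 153 152 152 154 151 150 153 152 150 152 152 151 152 150 152 144 114 128 136 136 137 137 137 138 138 138 139 140 142 139
190 136 137 136 137 136 138 136 139 136 137 137 139 139 137 138 137 138 138 137 138 137 138 138 127 94 114 139 150 152 152 152 152 153 152 153 153 152 151 152 151 152 152 151 152 151 151 150 152 145 117 117 133 135 137 134 135 134 135 135 133 136 135 136 136
205 140 141 140 141 139 141 142 141 141 140 141 142 142 142 140 142 141 141 140 138 126 91 78 93 101 103 103 102 102 103 102 103 102 101 101 102 102 103 102 102 102 101 102 102 102 103 102 93 108 131 134 134 136 136 137 136 137 137 136 135 136 137 136 137
215 142 140 139 139 139 137 137 137 138 138 137 137 139 137
[... 1085 characters left out ...]
 113 143 149 149 150 152 151 150 152 151 150
275 67 66 66 67 66 65 65 56 58 82 97 99 99 100 101 101 101 101 100 101 101 100 102 100 102 102 101 101 101 102 97 81 57 38 32 31 36 44 46 47 54 60 65 67 65 66 67 67 67 66 66 66 65 107 132 137 138 138 138 138 138 140 138 140
282 68 66 67 66 67 62 57 65 84 96 100 99 100 100 101 100 100 101 100 100 100 102 102 101 102 102 102 102 100 87 73 56 41 34 36 43 46 49 56 63 65 67 67 65 66 66 66 66 64 66 66 65 80 116 132 135 135 135 136 136 134 133 134 133
286 67 66 66 66 63 57 48 43 39 43 41 42 40 42 41 44 46 50 55 57 60 69 75 84 89 87 91 91 85 72 64 50 38 36 43 45 49 55 62 65 66 66 66 66 68 66 66 65 65 67 63 64 81 119 135 138 139 139 137 138 138 137 140 139
```

```bash
cat > w.py <<'E'
from h import *
def samp(n):
    for _ in range(n):
        t=ctrl.get_obs()['clock']; e=viewer.grab_frame('scene')['color']; r=[]
        for v in(165,180):
            x=e[v,455:505].astype(int); b=x[:,2]-x[:,0]; i=np.where(b>60)[0]; r.append((455+i[0],455+i[-1]))
        print(round(t,2),r)
if __name__=='__main__': samp(14)
E
python3 w.py
```

```text
6.47 [(np.int64(470), np.int64(491)), (np.int64(468), np.int64(490))]
6.52 [(np.int64(473), np.int64(494)), (np.int64(471), np.int64(493))]
6.57 [(np.int64(473), np.int64(493)), (np.int64(471), np.int64(492))]
6.62 [(np.int64(470), np.int64(490)), (np.int64(468), np.int64(489))]
6.67 [(np.int64(470), np.int64(491)), (np.int64(468), np.int64(490))]
6.72 [(np.int64(473), np.int64(494)), (np.int64(471), np.int64(493))]
6.77 [(np.int64(473), np.int64(493)), (np.int64(470), np.int64(492))]
6.82 [(np.int64(470), np.int64(490)), (np.int64(468), np.int64(489))]
6.87 [(np.int64(471), np.int64(491)), (np.int64(469), np.int64(490))]
6.92 [(np.int64(473), np.int64(494)), (np.int64(471), np.int64(493))]
6.97 [(np.int64(472), np.int64(492)), (np.int64(469), np.int64(491))]
7.02 [(np.int64(470), np.int64(490)), (np.int64(468), np.int64(489))]
7.07 [(np.int64(472), np.int64(493)), (np.int64(470), np.int64(492))]
7.12 [(np.int64(473), np.int64(493)), (np.int64(470), np.int64(492))]
```

The carton rocks slightly (5 Hz, about ±3 mm at the top) and is decaying. It can settle while I fetch the plug.

Call:
send_rows:
  deltas:
    - {"dx": -0.01,"dy": -0.02,"dz": 0.25,"rx": 0,"ry": 0,"rz": 0}
    - {"dx": -0.01,"dy": -0.02,"dz": 0.5,"rx": 0,"ry": 0,"rz": 0}
    - {"dx": -0.01,"dy": -0.02,"dz": 0.75,"rx": 0,"ry": 0,"rz": 0}
    - {"dx": -0.01,"dy": -0.02,"dz": 0.85,"rx": 0,"ry": 0,"rz": 0}
    - {"dx": -0.01,"dy": -0.02,"dz": 0.85,"rx": 0,"ry": 0,"rz": 0}

```text
clock: 7.58
position: [0.4462, -0.1576, 0.0986]
ee_rot: [-3.134, -0.003, 1.305]
ft_force: [-0.7, 0.2, 1.1]
finger_gap: 0.0852
finger_force: 0.0
```

```bash
python3 -c "
from h import *
go([.4494,-.1598,.047],1.304); w=grab('wrist','w1'); print(proj(w,[.4494,-.1598,.042]),proj(w,[.4494,-.1598,.074]))
o=cv2.inRange(cv2.cvtColor(w['color'],cv2.COLOR_RGB2HSV),(3,150,60),(18,255,255))
for k in cv2.findContours(o,0,2)[0]:
  if cv2.contourArea(k)>150: print(cv2.boundingRect(k),cv2.fitEllipse(k))
"
```

```text
t 7.58 shift [-0.009  0.027  0.343] rot [-0.015 -0.005  0.002] F [-0.74  0.23  1.06] gap 0.08517798468411387
(np.float64(321.23165876014036), np.float64(257.24840530999177)) (np.float64(321.5257904941808), np.float64(279.91323446116974))
(360, 338, 48, 65) ((384.1800537109375, 369.07452392578125), (43.67665100097656, 62.3432731628418), 165.0608367919922)
(288, 220, 76, 81) ((325.7416076660156, 258.59912109375), (72.99298858642578, 78.41963195800781), 179.4536895751953)
(296, 59, 61, 65) ((326.0812683105469, 91.1646728515625), (59.00175857543945, 63.177188873291016), 2.7518162727355957)
```

View pics/w1.png

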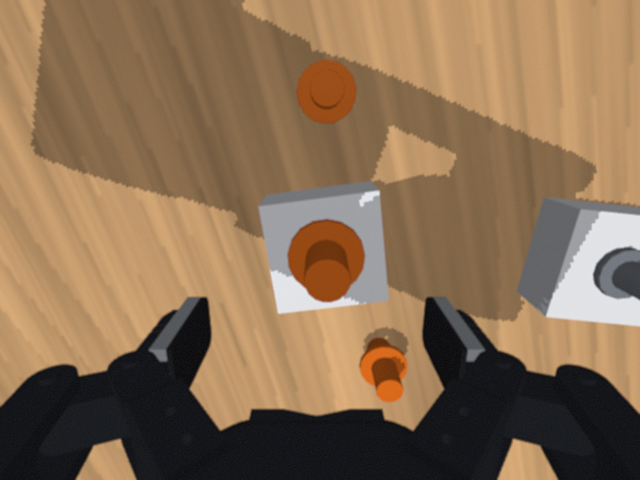

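The wrist view shows the plug's flange at (326,257), centred between the open fingers. The look-alikes at (326,91) and (384,369) are out of the finger path. Descending to grip.

Call:
send_rows:
  deltas:
    - {"dx": -0.01,"dy": 0.03,"dz": 0.1,"rx": 0,"ry": 0,"rz": 0}
    - {"dx": -0.01,"dy": 0.03,"dz": 0.2,"rx": 0,"ry": 0,"rz": 0}
    - {"dx": -0.01,"dy": 0.03,"dz": 0.28,"rx": 0,"ry": 0,"rz": 0}
    - {"dx": -0.01,"dy": 0.03,"dz": 0.34,"rx": 0,"ry": 0,"rz": 0}
    - {"dx": -0.01,"dy": 0.03,"dz": 0.34,"rx": 0,"ry": 0,"rz": 0}
    - {"dx": -0.01,"dy": 0.03,"dz": 0.34,"rx": 0,"ry": 0,"rz": 0}

```text
clock: 8.13
position: [0.4536, -0.1623, 0.0522]
ee_rot: [3.14, 0.0, 1.306]
ft_force: [0.0, -0.4, -1.0]
finger_gap: 0.0856
finger_force: 0.0
```

Call:
send_rows:
  deltas:
    - {"dx": 0,"dy": 0,"dz": 0,"rx": 0,"ry": 0,"rz": 0}
    - {"dx": 0,"dy": 0,"dz": 0,"rx": 0,"ry": 0,"rz": 0}
    - {"dx": 0,"dy": 0,"dz": 0,"rx": 0,"ry": 0,"rz": 0}
    - {"dx": 0,"dy": 0,"dz": 0,"rx": 0,"ry": 0,"rz": 0}
    - {"dx": 0,"dy": 0,"dz": 0,"rx": 0,"ry": 0,"rz": 0}
    - {"dx": 0,"dy": 0,"dz": 0,"rx": 0,"ry": 0,"rz": 0}
    - {"dx": 0,"dy": 0,"dz": 0,"rx": 0,"ry": 0,"rz": 0}
    - {"dx": 0,"dy": 0,"dz": 0,"rx": 0,"ry": 0,"rz": 0}
    - {"dx": 0,"dy": 0,"dz": 0,"rx": 0,"ry": 0,"rz": 0}
    - {"dx": 0,"dy": 0,"dz": 0,"rx": 0,"ry": 0,"rz": 0}
    - {"dx": 0,"dy": 0,"dz": 0,"rx": 0,"ry": 0,"rz": 0}
    - {"dx": 0,"dy": 0,"dz": 0,"rx": 0,"ry": 0,"rz": 0}
  grip: 1
  newtons: 30

```text
clock: 9.13
position: [0.4523, -0.1616, 0.0516]
ee_rot: [-3.14, 0.0, 1.306]
ft_force: [-3.8, 1.2, 5.8]
finger_gap: 0.0224
finger_force: 29.8
```

```bash
python3 -c "
from w import *
st(); samp(4)"
```

```text
clock 9.1333
position [ 0.4523 -0.1616  0.0516]
ee_rot [-3.1402e+00  1.0000e-04  1.3059e+00]
ft_force [-3.8186  1.1619  5.8317]
finger_gap 0.0224
finger_force 29.7825
joint_pos [-5.757e-01  3.426e-01  1.924e+00 -6.000e-04  8.763e-01 -3.104e-01]
9.13 [(np.int64(472), np.int64(492)), (np.int64(470), np.int64(491))]
9.18 [(np.int64(471), np.int64(492)), (np.int64(469), np.int64(491))]
9.23 [(np.int64(472), np.int64(492)), (np.int64(469), np.int64(491))]
9.28 [(np.int64(472), np.int64(492)), (np.int64(469), np.int64(491))]
```

Call:
send_rows:
  deltas:
    - {"dx": 0,"dy": 0,"dz": -0.1,"rx": 0,"ry": 0,"rz": 0}
    - {"dx": 0,"dy": 0,"dz": -0.25,"rx": 0,"ry": 0,"rz": 0}
    - {"dx": 0,"dy": 0,"dz": -0.5,"rx": 0,"ry": 0,"rz": 0}
    - {"dx": 0,"dy": 0,"dz": -0.75,"rx": 0,"ry": 0,"rz": 0}
    - {"dx": 0,"dy": 0,"dz": -0.9,"rx": 0,"ry": 0,"rz": 0}
    - {"dx": 0,"dy": 0,"dz": -0.9,"rx": 0,"ry": 0,"rz": 0}
    - {"dx": 0,"dy": 0,"dz": -0.9,"rx": 0,"ry": 0,"rz": 0}

```text
clock: 9.92
position: [0.4537, -0.1623, 0.1876]
ee_rot: [3.138, 0.001, 1.306]
ft_force: [-0.4, -1.0, -0.8]
finger_gap: 0.0219
finger_force: 29.6
```

```bash
python3 -c "
from h import *
go([.5218,.1401,.185],1.304); s=ctrl.get_obs(); print(s['position'],s['finger_force'])
e=grab('scene','raw3')
o=cv2.inRange(cv2.cvtColor(e['color'],cv2.COLOR_RGB2HSV),(3,150,60),(18,255,255))
for k in cv2.findContours(o,0,2)[0]:
  if cv2.contourArea(k)>40: print(cv2.boundingRect(k))
p=s['position']
for dz in(-.0436,-.0156,-.0096): print(proj(e,p+[0,0,dz]))
"
```

```text
t 9.92 shift [ 2.064 -0.09   0.015] rot [0.006 0.002 0.003] F [-0.4  -0.96 -0.82] gap 0.02186915173509659
[ 0.45368448 -0.16225658  0.18760796] 29.61985409259796
(395, 255, 11, 9)
(285, 211, 18, 27)
(192, 206, 18, 26)
(228, 125, 27, 40)
(548, 99, 52, 10)
(430, 97, 35, 9)
(256, 93, 43, 10)
(111, 91, 96, 10)
(np.float64(242.9301400474451), np.float64(161.8040344535985))
(np.float64(241.27511475097884), np.float64(147.52309710904788))
(np.float64(240.91139034593562), np.float64(144.38457986088443))
```

Call:
send_rows:
  deltas:
    - {"dx": 0.15,"dy": -0.03,"dz": 0,"rx": 0,"ry": 0,"rz": 0}
    - {"dx": 0.35,"dy": -0.04,"dz": 0,"rx": 0,"ry": 0,"rz": 0}
    - {"dx": 0.55,"dy": -0.05,"dz": 0,"rx": 0,"ry": 0,"rz": 0}
    - {"dx": 0.75,"dy": -0.06,"dz": 0,"rx": 0,"ry": 0,"rz": 0}
    - {"dx": 0.9,"dy": -0.08,"dz": 0,"rx": 0,"ry": 0,"rz": 0}
    - {"dx": 1,"dy": -0.09,"dz": 0,"rx": 0,"ry": 0,"rz": 0}

```text
clock: 10.47
position: [0.4779, -0.011, 0.1841]
ee_rot: [-3.137, -0.001, 1.307]
ft_force: [1.1, -0.8, -0.7]
finger_gap: 0.0225
finger_force: 29.6
```

Call:
send_rows:
  deltas:
    - {"dx": 0.2,"dy": 0,"dz": 0,"rx": 0,"ry": 0,"rz": 0}
    - {"dx": 0.4,"dy": 0,"dz": 0,"rx": 0,"ry": 0,"rz": 0}
    - {"dx": 0.6,"dy": 0,"dz": 0,"rx": 0,"ry": 0,"rz": 0}
    - {"dx": 0.8,"dy": 0,"dz": 0,"rx": 0,"ry": 0,"rz": 0}
    - {"dx": 0.92,"dy": 0,"dz": 0,"rx": 0,"ry": 0,"rz": 0}
    - {"dx": 1,"dy": 0,"dz": 0,"rx": 0,"ry": 0,"rz": 0}
    - {"dx": 1,"dy": 0,"dz": 0,"rx": 0,"ry": 0,"rz": 0}
    - {"dx": 1,"dy": 0,"dz": 0,"rx": 0,"ry": 0,"rz": 0}

```text
clock: 11.13
position: [0.5177, 0.1311, 0.1848]
ee_rot: [-3.139, 0.001, 1.307]
ft_force: [-0.7, -0.6, -0.3]
finger_gap: 0.0217
finger_force: 29.6
```

```bash
cat > v.py <<'E'
from w import *
samp(4)
go([.5218,.1401,.1076],1.304); s=ctrl.get_obs(); print(s['position'],s['finger_force'])
e=grab('scene')
o=cv2.inRange(cv2.cvtColor(e['color'],cv2.COLOR_RGB2HSV),(3,150,60),(18,255,255))
for k in cv2.findContours(o,0,2)[0]:
  if cv2.contourArea(k)>300: print(cv2.boundingRect(k))
p=s['position']
for dz in(-.0436,-.0156,-.0096): print(proj(e,p+[0,0,dz]))
# neck rim columns in scene (grey)
g=cv2.inRange(cv2.cvtColor(e['color'],cv2.COLOR_RGB2HSV),(0,0,70),(180,60,255)); g[:195]=0; g[245:]=0; g[:,:385]=0; g[:,432:]=0
k=max(cv2.findContours(g,0,2)[0],key=cv2.contourArea); print('neck',cv2.boundingRect(k), 'pred port',proj(e,[.5218,.1401,.092]))
E
python3 v.py
```

```text
11.13 [(np.int64(472), np.int64(492)), (np.int64(469), np.int64(491))]
11.18 [(np.int64(472), np.int64(492)), (np.int64(469), np.int64(491))]
11.23 [(np.int64(472), np.int64(492)), (np.int64(469), np.int64(491))]
11.28 [(np.int64(472), np.int64(492)), (np.int64(469), np.int64(491))]
t 11.33 shift [0.071 0.005 0.523] rot [-0.001  0.001  0.   ] F [-0.01  0.12 -0.05] gap 0.02218938024742398
[0.51831793 0.13003588 0.18606712] 29.59810584783554
(396, 148, 30, 41)
(np.float64(407.891264866052), np.float64(184.68659838613536))
(np.float64(409.86003389655446), np.float64(169.64204687492085))
(np.float64(410.2936874408915), np.float64(166.3282386095937))
neck (396, 205, 30, 35) pred port (np.float64(410.5832926069488), np.float64(211.4345308332837))
```

The carton is at rest. Lowering the stem into the neck.

Call:
send_rows:
  deltas:
    - {"dx": 0.065,"dy": 0.005,"dz": 0,"rx": 0,"ry": 0,"rz": 0}
    - {"dx": 0.065,"dy": 0.005,"dz": 0,"rx": 0,"ry": 0,"rz": 0}
    - {"dx": 0.065,"dy": 0.005,"dz": 0.1,"rx": 0,"ry": 0,"rz": 0}
    - {"dx": 0.065,"dy": 0.005,"dz": 0.2,"rx": 0,"ry": 0,"rz": 0}
    - {"dx": 0.065,"dy": 0.005,"dz": 0.27,"rx": 0,"ry": 0,"rz": 0}
    - {"dx": 0.065,"dy": 0.005,"dz": 0.32,"rx": 0,"ry": 0,"rz": 0}
    - {"dx": 0.065,"dy": 0.005,"dz": 0.36,"rx": 0,"ry": 0,"rz": 0}
    - {"dx": 0.065,"dy": 0.005,"dz": 0.39,"rx": 0,"ry": 0,"rz": 0}
    - {"dx": 0.065,"dy": 0.005,"dz": 0.42,"rx": 0,"ry": 0,"rz": 0}
    - {"dx": 0.065,"dy": 0.005,"dz": 0.42,"rx": 0,"ry": 0,"rz": 0}
    - {"dx": 0.065,"dy": 0.005,"dz": 0.42,"rx": 0,"ry": 0,"rz": 0}
    - {"dx": 0.065,"dy": 0.005,"dz": 0.42,"rx": 0,"ry": 0,"rz": 0}

```text
clock: 12.38
position: [0.5222, 0.1405, 0.1238]
ee_rot: [3.141, -0.0, 1.306]
ft_force: [0.9, 0.4, -1.1]
finger_gap: 0.0223
finger_force: 29.6
```

```bash
python3 v.py
```

```text
12.38 [(np.int64(472), np.int64(492)), (np.int64(469), np.int64(491))]
12.43 [(np.int64(472), np.int64(492)), (np.int64(469), np.int64(491))]
12.48 [(np.int64(472), np.int64(492)), (np.int64(469), np.int64(491))]
12.53 [(np.int64(472), np.int64(492)), (np.int64(469), np.int64(491))]
t 12.58 shift [-0.003 -0.001  0.107] rot [ 0.001 -0.     0.003] F [ 0.46 -0.13 -1.04] gap 0.022168337634777508
[0.5221038  0.14041848 0.12369249] 29.600499272346497
(399, 194, 28, 24)
(np.float64(409.9767895763937), np.float64(217.27614254604293))
(np.float64(411.9045232470472), np.float64(203.60620595188374))
(np.float64(412.3286283578599), np.float64(200.59879364056457))
neck (399, 210, 27, 30) pred port (np.float64(410.5832926069488), np.float64(211.4345308332837))
```

Call:
send_rows:
  deltas:
    - {"dx": 0,"dy": 0,"dz": 0.02,"rx": 0,"ry": 0,"rz": 0}
    - {"dx": 0,"dy": 0,"dz": 0.04,"rx": 0,"ry": 0,"rz": 0}
    - {"dx": 0,"dy": 0,"dz": 0.06,"rx": 0,"ry": 0,"rz": 0}
    - {"dx": 0,"dy": 0,"dz": 0.075,"rx": 0,"ry": 0,"rz": 0}
    - {"dx": 0,"dy": 0,"dz": 0.085,"rx": 0,"ry": 0,"rz": 0}
    - {"dx": 0,"dy": 0,"dz": 0.09,"rx": 0,"ry": 0,"rz": 0}
    - {"dx": 0,"dy": 0,"dz": 0.095,"rx": 0,"ry": 0,"rz": 0}
    - {"dx": 0,"dy": 0,"dz": 0.1,"rx": 0,"ry": 0,"rz": 0}
    - {"dx": 0,"dy": 0,"dz": 0.1,"rx": 0,"ry": 0,"rz": 0}
    - {"dx": 0,"dy": 0,"dz": 0.1,"rx": 0,"ry": 0,"rz": 0}

```text
clock: 13.47
position: [0.5226, 0.1401, 0.1086]
ee_rot: [3.14, 0.0, 1.306]
ft_force: [2.6, -3.2, 1.4]
finger_gap: 0.0221
finger_force: 29.8
```

Call:
send_rows:
  deltas:
    - {"dx": -0.003,"dy": 0.005,"dz": 0,"rx": 0,"ry": 0,"rz": 0}
    - {"dx": -0.006,"dy": 0.008,"dz": 0.005,"rx": 0,"ry": 0,"rz": 0}
    - {"dx": -0.006,"dy": 0.008,"dz": 0.01,"rx": 0,"ry": 0,"rz": 0}
    - {"dx": -0.006,"dy": 0.008,"dz": 0.015,"rx": 0,"ry": 0,"rz": 0}
    - {"dx": -0.006,"dy": 0.008,"dz": 0.015,"rx": 0,"ry": 0,"rz": 0}
    - {"dx": -0.006,"dy": 0.008,"dz": 0.015,"rx": 0,"ry": 0,"rz": 0}

```text
clock: 13.97
position: [0.5228, 0.1396, 0.1077]
ee_rot: [3.141, -0.001, 1.306]
ft_force: [-1.6, -1.4, 12.5]
finger_gap: 0.0224
finger_force: 31.3
```

Upward force is 12.5 N, so the flange is on the rim. I'll ease off and release.

Call:
send_rows:
  deltas:
    - {"dx": 0,"dy": 0,"dz": -0.005,"rx": 0,"ry": 0,"rz": 0}
    - {"dx": 0,"dy": 0,"dz": -0.005,"rx": 0,"ry": 0,"rz": 0}
    - {"dx": 0,"dy": 0,"dz": -0.005,"rx": 0,"ry": 0,"rz": 0}

```text
clock: 14.22
position: [0.5228, 0.1396, 0.1078]
ee_rot: [3.141, -0.001, 1.306]
ft_force: [-0.6, -2.1, 8.6]
finger_gap: 0.022
finger_force: 30.6
```

Call:
send_rows:
  deltas:
    - {"dx": 0,"dy": 0,"dz": 0,"rx": 0,"ry": 0,"rz": 0}
    - {"dx": 0,"dy": 0,"dz": 0,"rx": 0,"ry": 0,"rz": 0}
    - {"dx": 0,"dy": 0,"dz": 0,"rx": 0,"ry": 0,"rz": 0}
    - {"dx": 0,"dy": 0,"dz": 0,"rx": 0,"ry": 0,"rz": 0}
    - {"dx": 0,"dy": 0,"dz": 0,"rx": 0,"ry": 0,"rz": 0}
    - {"dx": 0,"dy": 0,"dz": 0,"rx": 0,"ry": 0,"rz": 0}
    - {"dx": 0,"dy": 0,"dz": 0,"rx": 0,"ry": 0,"rz": 0}
    - {"dx": 0,"dy": 0,"dz": 0,"rx": 0,"ry": 0,"rz": 0}
    - {"dx": 0,"dy": 0,"dz": 0,"rx": 0,"ry": 0,"rz": 0}
    - {"dx": 0,"dy": 0,"dz": 0,"rx": 0,"ry": 0,"rz": 0}
  grip: 0.2

```text
clock: 15.05
position: [0.5228, 0.1392, 0.1068]
ee_rot: [-3.142, -0.0, 1.306]
ft_force: [0.7, 0.4, 0.5]
finger_gap: 0.0686
finger_force: 0.0
```

Call:
send_rows:
  deltas:
    - {"dx": 0,"dy": 0,"dz": -0.05,"rx": 0,"ry": 0,"rz": 0}
    - {"dx": 0,"dy": 0,"dz": -0.2,"rx": 0,"ry": 0,"rz": 0}
    - {"dx": 0,"dy": 0,"dz": -0.4,"rx": 0,"ry": 0,"rz": 0}
    - {"dx": 0,"dy": 0,"dz": -0.65,"rx": 0,"ry": 0,"rz": 0}
    - {"dx": -0.3,"dy": 0,"dz": -0.8,"rx": 0,"ry": 0,"rz": 0}
    - {"dx": -0.6,"dy": 0,"dz": -0.8,"rx": 0,"ry": 0,"rz": 0}
    - {"dx": -0.8,"dy": 0,"dz": -0.8,"rx": 0,"ry": 0,"rz": 0}
    - {"dx": -1,"dy": 0,"dz": -0.8,"rx": 0,"ry": 0,"rz": 0}
    - {"dx": -1,"dy": 0,"dz": -0.8,"rx": 0,"ry": 0,"rz": 0}
    - {"dx": -1,"dy": 0,"dz": -0.8,"rx": 0,"ry": 0,"rz": 0}

```text
clock: 15.88
position: [0.4833, -0.0069, 0.2276]
ee_rot: [3.141, -0.0, 1.302]
ft_force: [-0.8, 1.2, -0.1]
finger_gap: 0.0683
finger_force: 0.0
```

Call:
send_rows:
  deltas:
    - {"dx": -0.3,"dy": 0,"dz": 0,"rx": 0,"ry": 0,"rz": 0}
    - {"dx": -0.6,"dy": 0,"dz": 0,"rx": 0,"ry": 0,"rz": 0}
    - {"dx": -0.8,"dy": 0,"dz": 0,"rx": 0,"ry": 0,"rz": 0}
    - {"dx": -1,"dy": 0,"dz": 0,"rx": 0,"ry": 0,"rz": 0}
    - {"dx": -1,"dy": 0,"dz": 0,"rx": 0,"ry": 0,"rz": 0}
    - {"dx": -1,"dy": 0,"dz": 0,"rx": 0,"ry": 0,"rz": 0}

```text
clock: 16.38
position: [0.4445, -0.1505, 0.2269]
ee_rot: [3.142, -0.001, 1.303]
ft_force: [0.2, 0.7, -0.9]
finger_gap: 0.0684
finger_force: 0.0
```

```bash
cat > f.py <<'E'
from w import *
samp(2); d=grab('top'); e=grab('scene'); s=ctrl.get_obs(); print(s['clock'],s['ft_force'])
o=cv2.inRange(cv2.cvtColor(d['color'],cv2.COLOR_RGB2HSV),(3,150,60),(18,255,255)); o[:245]=0;o[290:]=0;o[:,:235]=0;o[:,279:]=0
k=max(cv2.findContours(o,0,2)[0],key=cv2.contourArea); c,r=cv2.minEnclosingCircle(k); print(c,r,onz(d,*c,.098),'diam',2*r/d['fx']*.945)
a=cv2.resize(d['color'][190:340,160:330],(400,353),interpolation=2); b=cv2.resize(e['color'][140:310,330:510],(400,353),interpolation=2)
cv2.imwrite('pics/fin.png',np.hstack([a,b])[:,:,::-1])
E
python3 f.py
```

```text
16.38 [(np.int64(472), np.int64(492)), (np.int64(469), np.int64(491))]
16.43 [(np.int64(472), np.int64(492)), (np.int64(469), np.int64(491))]
16.5833 [ 0.42641509  0.09217253 -0.0953221 ]
(258.7701416015625, 268.10662841796875) 11.957279205322266 [0.52136775 0.14000222 0.098     ] diam 0.045669886615934
```

View pics/fin.png

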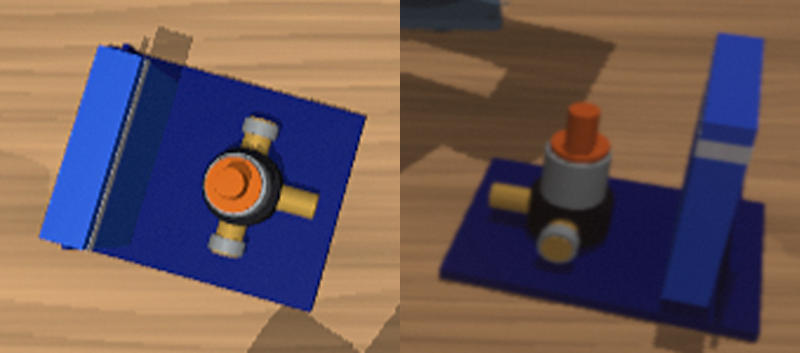

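The plug is seated flush and centred on the rim (258.8,268.1), within 0.5 mm of the port. The carton is standing still by the fence and the arm is clear. Handing in.

```bash
python3 -c "
from h import *
print(ctrl.finish_job())"
```

```text
the job is handed in; nothing more can be done
None
```

I handed the job in at about 16.6 s: the carton stands upright against the fence, and the orange plug is seated flush in the neck, about 0.5 mm off centre by the top camera; the hand-in returned no verdict.

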